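Load the weld shuttle through the spatter flap

ROBOT

A 7-joint arm with a two-finger parallel gripper is mounted at the origin on the work surface. World frame = base frame: x ahead of the robot, y to its left, z up, the work surface at z = 0. Lengths are in m, angles in rad, forces in N, time in s.
With the tool pointing down it reaches from about 0.425 to 0.925 m from the base axis. Payload 6.8 kg.
Tool frame: the origin (TCP) lies midway between the tips of the shut fingers; the grasp point (between the pads) lies 19 mm behind it; z points along the fingers, y is the line along which they close (so a half turn about z gives the same grasp; the last joint's range is limited). The gripper opens to 85 mm and grips with 20 to 120 N. Pads are 22 mm wide; open, the fingers measure 114 mm over their backs; the gripper's body (76 mm by 85 mm) begins 54 mm behind the grasp point. The pads swing forward as they close: fully open they stand 13 mm farther back than shut.
Start: joints at [1.003, 0.477, 0.022, 1.555, -0.011, 1.109, -0.083], TCP at [0.3, -0.605, 0.231] pointing down, gripper open.
Joint ranges: [-2.96, 2.96], [-0.34, 2.1], [-1.41, 1.46], [0.24, 2.44], [-1.37, 4.51], [0.17, 1.92], [-2.96, 2.96]. Speed limits (rad/s): [2.39, 2.39, 3.14, 3.14, 3.14, 3.14, 3.14].

INTERFACE

Orientations are given as a unit quaternion [w, x, y, z].
In Python, from station import * gives the robot as it stands. The module is installed in compiled form; this text tells all that it offers.
- The arm moves only by the shell command python3 -m jog 'ROWS' [OPENING] [FORCE]. ROWS is JSON, a list of rows, each an object of numbers: "x", "y", "z": the shift along the tool's x, y, z in m; "ax", "ay", "az": the turn, a rotation vector about the tool's x, y, z in rad. In form: [{"x": .., "y": .., "z": .., "ax": .., "ay": .., "az": ..}, ...]. A call has 1 to 12 rows; each row is the pose to reach, as a shift and turn from the pose commanded when the call began, along the tool's axes at that moment; what a row does not reach only later rows make up. A row lasts 1/10 s, in which the tool goes at most 50 mm and 8.59 degrees, less where a joint would pass 70% of its speed; a pose out of reach is approached as far as the arm can. A call with a gripper value outside its range is refused whole. OPENING is the opening, from 0 (shut) to 1 (fully open), set as the call begins (- or left out, the last holds). The fingers move at their own pace and stop on an object; FORCE is the grip in N (left out, the last holds). Time passes only in rows, so rows that repeat a pose let the fingers close. It gives the time, the measured TCP pose, the force, the opening and the grip force at its end, in the units of the state.
- get_obs(): the state, without advancing time (a new reading comes with each control period).
- read_camera(name): name is "scene" or "top" or "wrist"; returns the picture (420x560x3 uint8, red, green, blue); there is no depth.
- camera_params(name): a dict with "K" (3x3 intrinsics, pixels), "D" ([k1, k2, p1, p2, k3] as OpenCV has them; the pictures are not rectified), "origin" and "attitude" of the camera in the world. Camera axes: x right, y up, looking along -z (the intrinsics and any distortion apply to the point x, -y, -z); pixel columns grow to the right and rows downward; lengths in m; the calibration is good to about 2 mm. A picture is of the moment at which its call begins: read the wrist's pose just before it. camera_params takes no time and is no camera call; for the wrist camera it gives the pose at the moment of the call.
- hand_in(): hands the job in; it is judged then, once.
The state is a dict: "t": time; "q": joint angles; "joint_vel": joint speeds; "joint_torque": joint torques, N m; "eef_pos": TCP position; "tool_rot": TCP orientation; "contact_force": force on the tool from outside, world axes, zero at the start; "torque": the same for the moment, N m; "gripper_width": opening from 0.0 (shut) to 1.0 (fully open); "grasp_force": force on a finger pad.
Only numpy, scipy, OpenCV 4.12 (cv2) and the standard library are available. Lean on these libraries where they do the work, as an engineer would, in place of code of your own. Each camera call takes 0.05 s, during which the arm holds its last target. There are 200 camera calls.

TASK

Pick up the shuttle by its red handle, set it down flat in the open entry end of the loading lane with its round steel knob pointing at the orange flap, then slide it, flat on the lane floor, through the sprung flap until you feel its knob snap into the catch hidden under the blue hood. Push gently and stop as soon as it has snapped home, never forcing it hard against the lane, the flap or the stop; then let go and back away, leaving the flap shut behind it and the other things on the table undisturbed.

Things in the scene. Friction and masses are not known exactly. Their poses are not given: they have to be found in the camera images.
- shuttle: loose aluminium shuttle, about 0.45 kg, starting on the table beside the lane. Origin: centre of its underside; x along it towards the knob (leading end), z up. Nest 90 mm long (x -45 to +45), 56 mm wide, 12 mm thick; a 4 mm drilled plate on it with two short dark studs at x +6, y +-10, tops at z 28. Red handle at the tail, knob at the nose.
- handle (a point): point in the shuttle's red handle (shuttle x -32, y 0, z 66 mm), a good place to grip across y. The handle is a block 20 mm along x, 26 mm along y, from z 12 to 85 mm
- knob (a point): centre of the shuttle's upright round nose knob (shuttle x +71, y 0, z 10 mm), 26 mm across, z 4 to 16 mm, on a neck 16 mm wide
- lane: fixed loading lane. Origin: on the table, mid-channel, in the plane of the shut flap; x = direction of travel, y left of travel, z up. Grey floor plate, top at z 8, 104 mm wide, x -160 to +288; rails 14 mm above it. The nose of the shuttle goes under the blue hood at the end (x 152 to 288, top z 62, opening 38 mm high over the floor), which hides the catch; all before it is open above.
- gate (a point): point on the lane floor (z 8 mm), mid-channel, in the flap's plane; yellow posts up to z 50 mm stand outside the rails here
- entry (a point): middle of the entry channel's floor (lane x -105, z 8 mm), where the shuttle fits clear of the flap. The channel, open above and at its outer end, runs from lane x -160 to 0, 64 mm between rails, narrowing from x -50 to 59 mm at the flap. Beyond the flap it is 59 mm wide, but wider on the left up to x 75 for the flap's swing; that left rail leads in from x 75 to 105
- flap (a joint): orange spring leaf across the lane, 62 mm wide, z 13 to 49 mm, on a vertical hinge at lane x 0, y +37; 0 = shut, grows as it swings in the direction of travel (to 1.75 rad), its only way. Spring: 0.02 N m shut, 0.06 N m at 1.5 rad. Its free edge sweeps to x 62 mm, so it shuts once the shuttle's tail is past that
- flap_edge (a point): top of the flap's free edge
- catch_left (a joint): outward travel (m) of the left of two sprung 12 mm rollers in the hidden catch: 0 when empty, about 0.008 at the knob's widest, 0.003 +- 0.001 when closed on the neck behind the knob (home)
- catch_right (a joint): the same for the right roller. Where the catch is bolted varies and is not measured: home has the shuttle's origin at lane x 114 to 161 mm; the rollers first touch the knob 28 mm earlier. Passing takes about 9 N besides 2 to 6 N of drag (the flap adds up to about 6 N); past its middle they draw the knob in with up to 9 N; 1 mm beyond home is a rubber stop, 6 N per mm for 4 mm, then rigid
- brush: wire brush, a bystander; origin at its underside
- chip_hammer: hammer, a bystander; origin at its underside
- spanner: spanner, a bystander; origin at its underside
- magnet_square: red magnetic welding square with a steel brace, 90 x 90 x 18 mm, a bystander; origin at its underside
- spare_plate: drilled steel plate 90 x 70 x 8 mm, a bystander; origin at its underside
- gel_jar: jar 64 mm across, 70 mm high, a bystander; origin at its underside
- rod_cup: open steel cup 72 mm across, 90 mm high, a bystander; origin at its underside
There are look-alikes about, which are no part of the job. What is shaped like the shuttle but turquoise is not meant.

How it is judged:
By the outcome, as a careful person would: the job done as asked, in the order asked, and still so for the second after the job is handed in, with the robot touching nothing.
It also fails if it takes over 72 s, if anything falls off the work surface, if the arm or the gripper's body presses on something with over 40 N, if the wrist force passes 120 N, or if a joint passes its speed limit or range.

## Working session

There is one attempt and no reset: what is moved stays moved. The work goes in short steps, Python scripts to look and compute and a shell command to move; the robot and the scene stay as the last step left them, time stands still between calls to the robot, and variables do not carry over. Pictures are saved under pics/ and viewed, at most 10 in all, crops included, and the job is handed in when it is done.

```bash
mkdir -p pics; cat > h.py <<'E'
from station import *
import numpy as np, cv2, json
from scipy.spatial.transform import Rotation as R
def rot(q): return R.from_quat([q[1],q[2],q[3],q[0]])
def att(a):
    a=np.array(a,float)
    return a if a.shape==(3,3) else rot(a).as_matrix()
def save(name,fn):
    p=camera_params(name); im=read_camera(name); cv2.imwrite('pics/'+fn,im[:,:,::-1]); return p,im
def px2w(p,uv,z):
    uv=np.array(uv,float).reshape(-1,1,2)
    n=cv2.undistortPoints(uv,np.array(p['K'],float),np.array(p['D'],float))[:,0]
    A=att(p['attitude']);o=np.array(p['origin'])
    d=np.c_[n[:,0],-n[:,1],-np.ones(len(n))]@A.T
    z=np.broadcast_to(z,len(n))
    return o+d*((z-o[2])/d[:,2])[:,None]
def w2px(p,P):
    A=att(p['attitude']);c=(np.atleast_2d(P)-np.array(p['origin']))@A
    c=c*[1,-1,-1]
    return cv2.projectPoints(c,np.zeros(3),np.zeros(3),np.array(p['K'],float),np.array(p['D'],float))[0][:,0]
E
python3 - <<'E'
from h import *
for n in('top','scene'):
    p,im=save(n,n+'0.png'); print(n,p)
o=get_obs();print(o)
E
```

```text
top {'K': array([[466.04843801,   0.        , 285.71423443],
       [  0.        , 466.04843801, 205.31008306],
       [  0.        ,   0.        ,   1.        ]]), 'D': array([-0.07205683,  0.        ,  0.        ,  0.        ,  0.        ]), 'origin': array([ 0.37329441, -0.04335342,  1.18139704]), 'attitude': array([ 0.70550155,  0.05106101, -0.0579386 , -0.70448808])}
scene {'K': array([[521.53317936,   0.        , 285.66933669],
       [  0.        , 521.53317936, 210.85544526],
       [  0.        ,   0.        ,   1.        ]]), 'D': array([0.02347743, 0.        , 0.        , 0.        , 0.        ]), 'origin': array([1.30805961, 0.62914979, 0.79403819]), 'attitude': array([0.36448757, 0.19317716, 0.41548784, 0.8106795 ])}
{'t': 0.1, 'q': array([ 1.0028995 ,  0.47772017,  0.02237128,  1.55634392, -0.01149065,
        1.10928457, -0.08307907]), 'joint_vel': array([-2.24169732e-03, -2.83456451e-03, -1.54650008e-05, -2.58690298e-03,
       -8.01323403e-04, -1.01757578e-03,  7.85737505e-04]), 'joint_torque': array([ 4.95450498e-03, -5.97768724e+01,  1.61385946e+00, -2.81957603e+01,
        1.28412721e-02,  5.05684497e-03, -1.80500138e-06]), 'eef_pos': array([ 0.29928157, -0.60443986,  0.23042531]), 'tool_rot': array([-7.73485060e-04,  9.73686973e-01,  2.27888166e-01, -2.52703776e-04]), 'contact_force': array([0.2271668 , 0.47480869, 0.04960666]), 'torque': array([0.01627115, 0.05940104, 0.00754659]), 'grasp_force': 0.0, 'gripper_width': 1.0045489138858559}
```

View pics/top0.png

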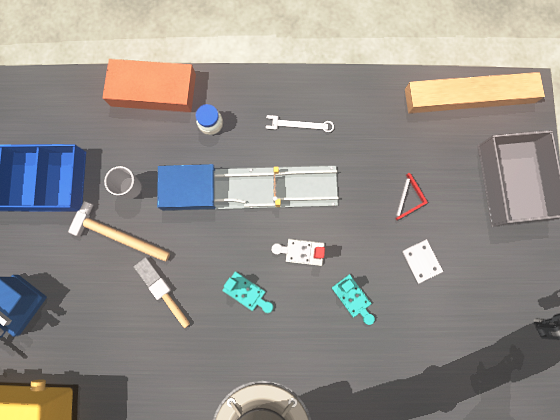

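View pics/scene0.png

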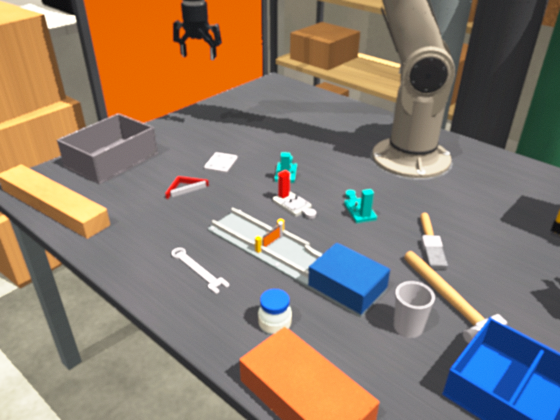

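The shuttle I want is the grey one with a red handle at top px (302,252), handle at (320,253) and knob at (277,249). Things it could be mistaken for: the turquoise shuttles at (248,291) and (352,299), and the red magnet square at (412,197). The lane entry is at (338,186), the flap at (276,187) and the hood at (186,187). I'll check this in a close crop.

```bash
python3 - <<'E'
from h import *
im=cv2.imread('pics/top0.png')[150:275,150:350]
cv2.imwrite('pics/crop0.png',cv2.resize(im,None,fx=4,fy=4,interpolation=cv2.INTER_CUBIC))
E
```

```text
(no output)
```

View pics/crop0.png

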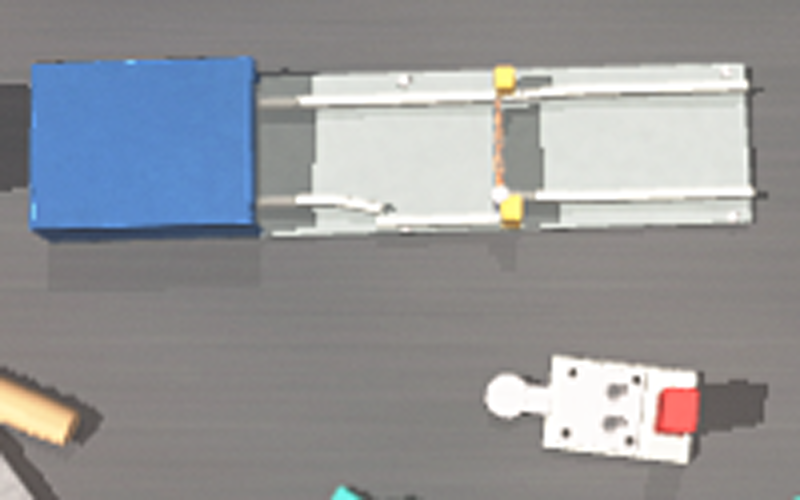

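The crop confirms it. The knob is at crop (507,396) pointing left (along travel) and the handle top at (678,410). The lane's entry end runs (747,64)–(751,222), with posts at (505,78) and (511,208).

```bash
python3 - <<'E'
from h import *
p=camera_params('top')
def f(l,z): return px2w(p,np.array(l)/4+150-0.375,z)
fl=f([(747,64),(751,222)],.008); po=f([(505,78),(511,208)],.05); ho=f([(32,66),(250,58),(258,224),(32,230)],.062)
print('floor end',fl,'\nposts',po,'\nhood',ho)
ho_far=(ho[0]+ho[3])/2; ho_near=(ho[1]+ho[2])/2; en=fl.mean(0)
print(en,po.mean(0),ho_near,ho_far)
v=ho_far-en; v=v[:2]; print('lane yaw',np.degrees(np.arctan2(v[1],v[0])),np.linalg.norm(v),'expect .448', np.linalg.norm(fl[0]-fl[1]))
c=f([(553,356),(697,372),(688,463),(545,447)],.016); k=f([(507,396)],.016); h=f([(678,410)],.085)
print('plate',c.mean(0),np.linalg.norm(c[0]-c[1]),np.linalg.norm(c[1]-c[2]),'knob',k,'handle',h)
for a,b in((c[1:3].mean(0),c[[0,3]].mean(0)),(c.mean(0),k[0])):
    print('yaw',np.degrees(np.arctan2(*(b-a)[1::-1])),np.linalg.norm((b-a)[:2]))
o=get_obs();Rm=rot(o['tool_rot']).as_matrix();print(Rm)
p=camera_params('wrist');print((np.array(p['origin'])-o['eef_pos'])@Rm, p['K'][0])
E
```

```text
floor end [[ 0.6600783  -0.18582449  0.008     ]
 [ 0.55658629 -0.18665408  0.008     ]] 
posts [[ 0.64032732 -0.02979154  0.05      ]
 [ 0.55841162 -0.03381253  0.05      ]] 
hood [[0.64472392 0.26242052 0.062     ]
 [0.64983291 0.12739179 0.062     ]
 [0.54625889 0.11983168 0.062     ]
 [0.54225477 0.25784478 0.062     ]]
[ 0.6083323  -0.18623928  0.008     ] [ 0.59936947 -0.03180204  0.05      ] [0.5980459  0.12361173 0.062     ] [0.59348935 0.26013265 0.062     ]
lane yaw 91.90452199870724 0.4466186519650371 expect .448 0.10349533368717496
plate [ 0.43686408 -0.1024108   0.016     ] 0.09070138655645814 0.056963738295118346 knob [[ 0.44511481 -0.03142488  0.016     ]] handle [[ 0.432746  -0.1325358  0.085    ]]
yaw 83.68693720869591 0.09008245203314211
yaw 83.37022969923827 0.071463804505892
[[ 8.96133840e-01  4.43783086e-01 -8.44644932e-04]
 [ 4.43783868e-01 -8.96132771e-01  1.39108825e-03]
 [-1.39572565e-04 -1.62144105e-03 -9.99998676e-01]]
[ 0.07057482 -0.00126737 -0.14315999] [356.62273152   0.         277.48190888]
```

```bash
python3 -m jog '[{"x":0.034,"y":-0.036,"z":0.0,"az":-0.1},{"x":0.068,"y":-0.073,"z":0.0,"az":-0.2},{"x":0.1,"y":-0.11,"z":0.0,"az":-0.3},{"x":0.133,"y":-0.146,"az":-0.4},{"x":0.166,"y":-0.183,"az":-0.5},{"x":0.2,"y":-0.22,"az":-0.6},{"x":0.233,"y":-0.256,"az":-0.7},{"x":0.266,"y":-0.293,"az":-0.8},{"x":0.3,"y":-0.33,"az":-0.9},{"x":0.329,"y":-0.363,"z":0.03,"az":-0.998},{"x":0.329,"y":-0.363,"z":0.03,"az":-0.998},{"x":0.329,"y":-0.363,"z":0.03,"az":-0.998}]' 1 30
python3 - <<'E'
from h import *
p,im=save('wrist','w1.png'); o=get_obs(); print(o['q'],rot(o['tool_rot']).as_matrix(),o['eef_pos'])
s=np.array([.4369,-.1024,0]);a=np.radians(83.5);M=np.array([[np.cos(a),-np.sin(a),0],[np.sin(a),np.cos(a),0],[0,0,1]])
L=np.array([[-.032,0,.085],[.071,0,.016],[.045,.028,.012],[.045,-.028,.012]])
print(w2px(p,s+L@M.T))
E
```

```text
[ 1.00287182  0.47763231  0.02233978  1.55619244 -0.01150448  1.10931716
 -0.08312933] [[ 8.96133511e-01  4.43783982e-01 -7.12559285e-04]
 [ 4.43784544e-01 -8.96132672e-01  1.22977590e-03]
 [-9.27928119e-05 -1.41826619e-03 -9.99998990e-01]] [ 0.29935911 -0.60448424  0.2305476 ]
[[-363.94597687 -371.59211202]
 [-359.81627383 -359.52057398]
 [-314.47063027 -279.98549491]
 [-303.30717658 -370.24603319]]validation failed for argument at $[0]...
```

View pics/w1.png

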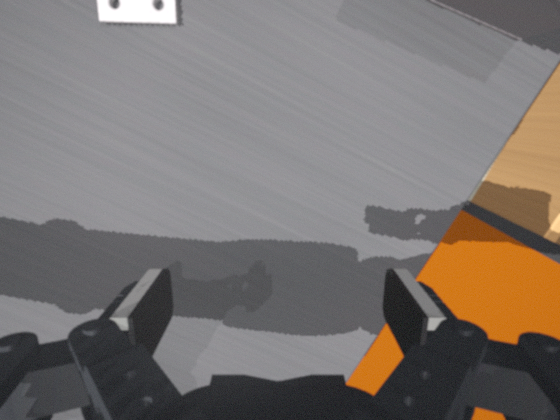

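The move was refused because every row needs all six keys, so that picture only shows the arm at its start (spare plate at (138,10)). I'll resend with complete rows.

```bash
python3 -m jog '[{"x":0.034,"y":-0.036,"z":0.0,"ax":0,"ay":0,"az":-0.1},{"x":0.068,"y":-0.073,"z":0.0,"ax":0,"ay":0,"az":-0.2},{"x":0.1,"y":-0.11,"z":0.0,"ax":0,"ay":0,"az":-0.3},{"x":0.133,"y":-0.146,"z":0,"ax":0,"ay":0,"az":-0.4},{"x":0.166,"y":-0.183,"z":0,"ax":0,"ay":0,"az":-0.5},{"x":0.2,"y":-0.22,"z":0,"ax":0,"ay":0,"az":-0.6},{"x":0.233,"y":-0.256,"z":0,"ax":0,"ay":0,"az":-0.7},{"x":0.266,"y":-0.293,"z":0,"ax":0,"ay":0,"az":-0.8},{"x":0.3,"y":-0.33,"z":0,"ax":0,"ay":0,"az":-0.9},{"x":0.329,"y":-0.363,"z":0.03,"ax":0,"ay":0,"az":-0.998},{"x":0.329,"y":-0.363,"z":0.03,"ax":0,"ay":0,"az":-0.998},{"x":0.329,"y":-0.363,"z":0.03,"ax":0,"ay":0,"az":-0.998}]' 1 30
python3 - <<'E'
from h import *
p,im=save('wrist','w2.png'); o=get_obs(); print(o['q'],rot(o['tool_rot']).as_matrix(),o['eef_pos'])
s=np.array([.4369,-.1024,0]);a=np.radians(83.5);M=np.array([[np.cos(a),-np.sin(a),0],[np.sin(a),np.cos(a),0],[0,0,1]])
L=np.array([[-.032,0,.085],[.071,0,.016],[.045,.028,.012],[.045,-.028,.012]])
print(w2px(p,s+L@M.T))
E
```

```text
t: 1.35
eef_pos: [0.4329, -0.1324, 0.2006]
tool_rot: [-0.001, 0.745, 0.667, -0.0]
contact_force: [-0.2, -0.7, 0.2]
gripper_width: 0.999
grasp_force: 0.0
[ 0.53465918  0.17493581 -0.41048641  2.07350219  0.08835581  0.91006982
 -0.03776238] [[ 1.12928512e-01  9.93602819e-01 -7.67735352e-04]
 [ 9.93603094e-01 -1.12928635e-01 -1.18931763e-04]
 [-2.04870241e-04 -7.49393434e-04 -9.99999698e-01]] [ 0.43306533 -0.13387898  0.20114111]
[[279.11015275 208.44826549]
 [279.24167818  71.26516379]
 [247.70032585 102.89551835]
 [310.58742763 102.99970158]]
```

View pics/w2.png

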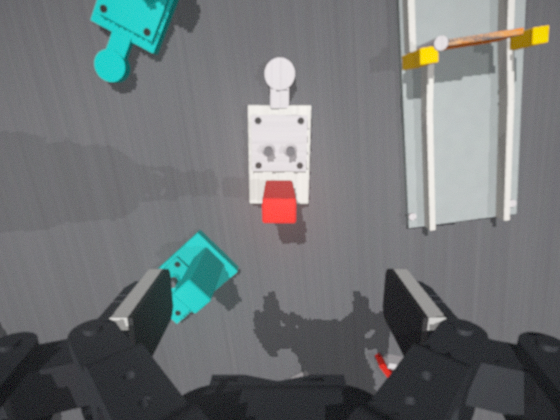

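The shuttle is where predicted: knob (279,74), handle (279,205), in line with the tool. The turquoise one at (200,275) is clear of the finger's path at 0.6 opening. I'll descend and grip.

```bash
python3 -m jog '[{"x":0,"y":0,"z":0.04,"ax":0,"ay":0,"az":0},{"x":0,"y":0,"z":0.08,"ax":0,"ay":0,"az":0},{"x":0,"y":0,"z":0.11,"ax":0,"ay":0,"az":0},{"x":0,"y":0,"z":0.135,"ax":0,"ay":0,"az":0},{"x":0,"y":0,"z":0.15,"ax":0,"ay":0,"az":0},{"x":0,"y":0,"z":0.15,"ax":0,"ay":0,"az":0}]' 0.6 80
python3 -m jog '[{"x":0,"y":0,"z":0,"ax":0,"ay":0,"az":0},{"x":0,"y":0,"z":0,"ax":0,"ay":0,"az":0},{"x":0,"y":0,"z":0,"ax":0,"ay":0,"az":0},{"x":0,"y":0,"z":0,"ax":0,"ay":0,"az":0},{"x":0,"y":0,"z":0,"ax":0,"ay":0,"az":0},{"x":0,"y":0,"z":0,"ax":0,"ay":0,"az":0}]' 0 80
```

```text
t: 2.0
eef_pos: [0.432, -0.1352, 0.0499]
tool_rot: [-0.001, 0.747, 0.665, -0.001]
contact_force: [0.3, 0.5, 0.3]
gripper_width: 0.6
grasp_force: 0.0
t: 2.6
eef_pos: [0.434, -0.1346, 0.0525]
tool_rot: [0.001, 0.746, 0.666, 0.0]
contact_force: [-2.0, -2.5, 7.5]
gripper_width: 0.293
grasp_force: 79.5
```

```bash
python3 -m jog '[{"x":0,"y":0,"z":-0.02,"ax":0,"ay":0,"az":0},{"x":0,"y":0,"z":-0.045,"ax":0,"ay":0,"az":0},{"x":0,"y":0,"z":-0.07,"ax":0,"ay":0,"az":0},{"x":-0.002,"y":0.03,"z":-0.07,"ax":0,"ay":0,"az":-0.03},{"x":-0.004,"y":0.06,"z":-0.07,"ax":0,"ay":0,"az":-0.06},{"x":-0.006,"y":0.09,"z":-0.07,"ax":0,"ay":0,"az":-0.09},{"x":-0.008,"y":0.12,"z":-0.07,"ax":0,"ay":0,"az":-0.12},{"x":-0.01,"y":0.15,"z":-0.07,"ax":0,"ay":0,"az":-0.147},{"x":-0.0115,"y":0.177,"z":-0.07,"ax":0,"ay":0,"az":-0.147},{"x":-0.0115,"y":0.177,"z":-0.07,"ax":0,"ay":0,"az":-0.147},{"x":-0.0115,"y":0.177,"z":-0.07,"ax":0,"ay":0,"az":-0.147}]' - 80
python3 - <<'E'
from h import *
p,im=save('wrist','w3.png'); o=get_obs(); print(o['q'],rot(o['tool_rot']).as_matrix(),o['eef_pos'],o['gripper_width'],o['contact_force'],o['torque'])
a=np.radians(91.9);M=np.array([[np.cos(a),-np.sin(a),0],[np.sin(a),np.cos(a),0],[0,0,1]])
O=np.array([.603,-.0263,0])
print(w2px(p,O+np.array([[-.16,.052,.008],[-.16,-.052,.008],[0,0,.008],[0,.032,.022],[0,-.032,.022]])@M.T))
e=np.array(o['eef_pos']);print('shuttle offs knob px',w2px(p,e+np.array([[.103,0,-.051+.016],[.0,0,.034],[.077,.028,-.039],[.077,-.028,-.039]])@M.T))
E
```

```text
t: 3.7
eef_pos: [0.6072, -0.1648, 0.1205]
tool_rot: [-0.001, 0.695, 0.719, -0.0]
contact_force: [-1.4, 0.7, -5.3]
gripper_width: 0.29
grasp_force: 80.6
[ 0.44586101  0.54996641 -0.38093958  1.74427737  0.25099257  0.8980529
 -0.00799954] [[-3.40968683e-02  9.99415422e-01 -2.49352230e-03]
 [ 9.99418432e-01  3.40978795e-02  3.64155350e-04]
 [ 4.48966295e-04 -2.47965559e-03 -9.99996825e-01]] [ 0.60644306 -0.16478238  0.12050917] 0.29195150133674574 [-0.7119559   0.03489806 -4.66835018] [-0.1211542   0.05561217 -0.03208764]
[[210.38838068 234.60706365]
 [347.07153544 234.63823058]
 [278.83022837  -2.44911887]
 [225.37028798  -9.35864851]
 [332.40332551  -9.48072266]]
shuttle offs knob px [[276.5480707   35.18650174]
 [276.02262801 320.13789331]
 [219.07928143  95.56202119]
 [334.25263547  95.50076871]]
```

View pics/w3.png

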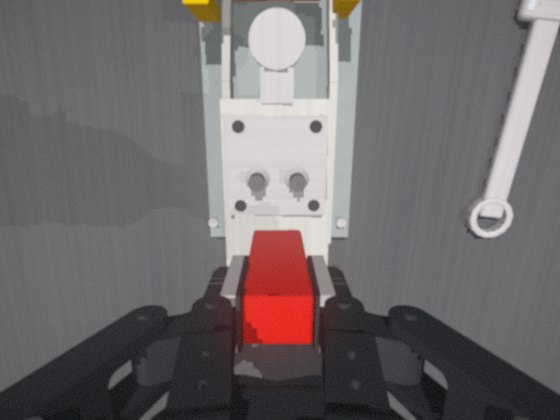

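The shuttle hangs straight: knob (277,39), plate edges at columns 220 and 334. The lane corners are at (213,237) and (347,237), so the lane centre is about 2 mm right of the shuttle axis. I'll shift by that and lower.

```bash
python3 -m jog '[{"x":0,"y":0.002,"z":0.01,"ax":0,"ay":0,"az":0},{"x":0,"y":0.002,"z":0.03,"ax":0,"ay":0,"az":0},{"x":0,"y":0.002,"z":0.045,"ax":0,"ay":0,"az":0},{"x":0,"y":0.002,"z":0.054,"ax":0,"ay":0,"az":0},{"x":0,"y":0.002,"z":0.058,"ax":0,"ay":0,"az":0},{"x":0,"y":0.002,"z":0.059,"ax":0,"ay":0,"az":0}]' - 80
python3 -m jog '[{"x":0,"y":0,"z":0.001,"ax":0,"ay":0,"az":0},{"x":0,"y":0,"z":0.001,"ax":0,"ay":0,"az":0}]' - 80
python3 -m jog '[{"x":0,"y":0,"z":0.001,"ax":0,"ay":0,"az":0},{"x":0,"y":0,"z":0.001,"ax":0,"ay":0,"az":0}]' - 80
```

```text
t: 4.35
eef_pos: [0.6097, -0.1648, 0.0619]
tool_rot: [-0.0, 0.695, 0.719, -0.0]
contact_force: [0.0, -0.3, -4.7]
gripper_width: 0.295
grasp_force: 80.6
t: 4.55
eef_pos: [0.6104, -0.165, 0.0619]
tool_rot: [0.0, 0.695, 0.719, 0.0]
contact_force: [0.3, 0.3, -4.9]
gripper_width: 0.29
grasp_force: 80.6
t: 4.75
eef_pos: [0.6103, -0.165, 0.0607]
tool_rot: [0.0, 0.695, 0.719, 0.0]
contact_force: [0.7, -0.6, -3.7]
gripper_width: 0.29
grasp_force: 80.9
```

```bash
python3 -m jog '[{"x":0,"y":0,"z":0.0005,"ax":0,"ay":0,"az":0},{"x":0,"y":0,"z":0.0005,"ax":0,"ay":0,"az":0}]' - 80
python3 -m jog '[{"x":0,"y":0,"z":0.0007,"ax":0,"ay":0,"az":0},{"x":0,"y":0,"z":0.0007,"ax":0,"ay":0,"az":0}]' - 80
python3 - <<'E'
from h import *
p,im=save('wrist','w4.png')
E
```

```text
t: 4.95
eef_pos: [0.6103, -0.1651, 0.0606]
tool_rot: [0.0, 0.695, 0.719, 0.0]
contact_force: [-2.2, -0.0, 2.8]
gripper_width: 0.29
grasp_force: 81.7
t: 5.15
eef_pos: [0.6103, -0.1651, 0.0606]
tool_rot: [0.001, 0.695, 0.719, 0.0]
contact_force: [-4.3, 0.6, 8.9]
gripper_width: 0.29
grasp_force: 82.8
```

View pics/w4.png

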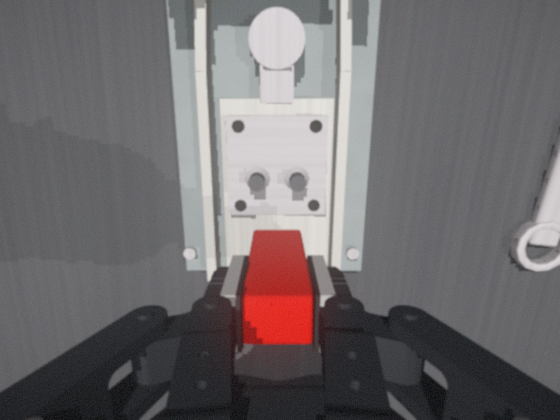

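The shuttle (219–333) lies between the rails (212–336). It's about 1.7 mm right of the lane's mid-line, since the floor edges at 187 and 360 centre on 273.5. I'll ease the down-force, centre it, then release to let it settle and regrip.

```bash
python3 -m jog '[{"x":0,"y":-0.0005,"z":-0.0008,"ax":0,"ay":0,"az":0},{"x":0,"y":-0.0012,"z":-0.001,"ax":0,"ay":0,"az":0},{"x":0,"y":-0.0017,"z":-0.001,"ax":0,"ay":0,"az":0},{"x":0,"y":-0.0017,"z":-0.001,"ax":0,"ay":0,"az":0}]' - 80
python3 -m jog '[{"x":0,"y":0,"z":0,"ax":0,"ay":0,"az":0},{"x":0,"y":0,"z":0,"ax":0,"ay":0,"az":0},{"x":0,"y":0,"z":0,"ax":0,"ay":0,"az":0}]' 0.45 60
python3 -m jog '[{"x":0,"y":0,"z":0,"ax":0,"ay":0,"az":0},{"x":0,"y":0,"z":0,"ax":0,"ay":0,"az":0},{"x":0,"y":0,"z":0,"ax":0,"ay":0,"az":0},{"x":0,"y":0,"z":0,"ax":0,"ay":0,"az":0}]' 0 60
python3 - <<'E'
from h import *
p,im=save('wrist','w5.png')
E
```

```text
t: 5.6
eef_pos: [0.6093, -0.165, 0.0606]
tool_rot: [0.001, 0.695, 0.719, 0.001]
contact_force: [2.8, -0.7, -0.1]
gripper_width: 0.294
grasp_force: 81.4
t: 5.9
eef_pos: [0.6076, -0.1649, 0.0598]
tool_rot: [-0.0, 0.695, 0.719, -0.0]
contact_force: [-0.2, 0.0, 0.9]
gripper_width: 0.451
grasp_force: 0.0
t: 6.3
eef_pos: [0.6081, -0.165, 0.0601]
tool_rot: [-0.0, 0.695, 0.719, -0.0]
contact_force: [0.7, 0.7, -0.3]
gripper_width: 0.297
grasp_force: 59.9
```

View pics/w5.png

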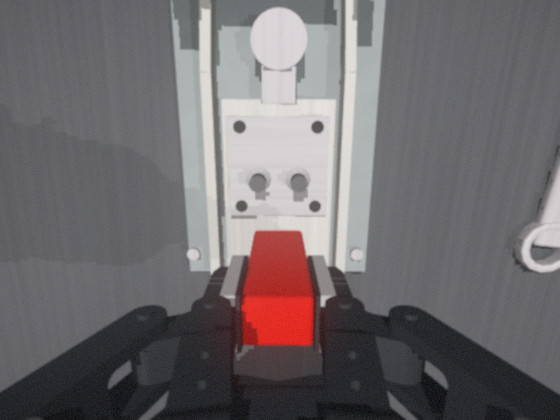

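It's centred now: shuttle centre column 279, lane 278, and the knob (278,39) is in line. I'll slide in stages, watching the force.

```bash
python3 -m jog '[{"x":0.006,"y":0,"z":0,"ax":0,"ay":0,"az":0},{"x":0.012,"y":0,"z":0,"ax":0,"ay":0,"az":0},{"x":0.018,"y":0,"z":0,"ax":0,"ay":0,"az":0},{"x":0.024,"y":0,"z":0,"ax":0,"ay":0,"az":0},{"x":0.03,"y":0,"z":0,"ax":0,"ay":0,"az":0}]' - 60
python3 -m jog '[{"x":0.006,"y":0,"z":0,"ax":0,"ay":0,"az":0},{"x":0.012,"y":0,"z":0,"ax":0,"ay":0,"az":0},{"x":0.018,"y":0,"z":0,"ax":0,"ay":0,"az":0},{"x":0.024,"y":0,"z":0,"ax":0,"ay":0,"az":0},{"x":0.03,"y":0,"z":0,"ax":0,"ay":0,"az":0}]' - 60
```

```text
t: 6.85
eef_pos: [0.607, -0.1348, 0.0601]
tool_rot: [0.0, 0.695, 0.719, -0.0]
contact_force: [-0.3, -3.6, 1.2]
gripper_width: 0.296
grasp_force: 60.0
t: 7.35
eef_pos: [0.6062, -0.1045, 0.0601]
tool_rot: [0.0, 0.695, 0.719, 0.0]
contact_force: [1.2, -4.3, 0.5]
gripper_width: 0.294
grasp_force: 60.0
```

```bash
python3 -m jog '[{"x":0.006,"y":0,"z":0,"ax":0,"ay":0,"az":0},{"x":0.012,"y":0,"z":0,"ax":0,"ay":0,"az":0},{"x":0.018,"y":0,"z":0,"ax":0,"ay":0,"az":0},{"x":0.024,"y":0,"z":0,"ax":0,"ay":0,"az":0},{"x":0.03,"y":0,"z":0,"ax":0,"ay":0,"az":0}]' - 60
python3 - <<'E'
from h import *
p,im=save('wrist','w6.png')
E
```

```text
t: 7.85
eef_pos: [0.6055, -0.0748, 0.0602]
tool_rot: [0.0, 0.695, 0.719, 0.0]
contact_force: [1.3, -3.3, -0.3]
gripper_width: 0.299
grasp_force: 59.9
```

View pics/w6.png

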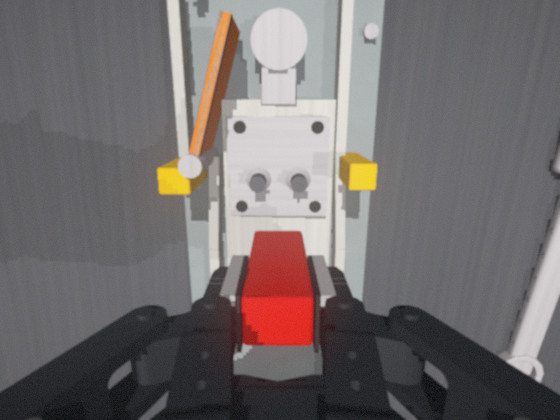

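The flap (190,165)→(228,15) has swung open to the left and is leaning on the shuttle, which is centred with the fingertips above the flap's top. Carrying on.

```bash
python3 -m jog '[{"x":0.006,"y":0,"z":0,"ax":0,"ay":0,"az":0},{"x":0.012,"y":0,"z":0,"ax":0,"ay":0,"az":0},{"x":0.018,"y":0,"z":0,"ax":0,"ay":0,"az":0},{"x":0.024,"y":0,"z":0,"ax":0,"ay":0,"az":0},{"x":0.03,"y":0,"z":0,"ax":0,"ay":0,"az":0}]' - 60
python3 -m jog '[{"x":0.006,"y":0,"z":0,"ax":0,"ay":0,"az":0},{"x":0.012,"y":0,"z":0,"ax":0,"ay":0,"az":0},{"x":0.018,"y":0,"z":0,"ax":0,"ay":0,"az":0},{"x":0.024,"y":0,"z":0,"ax":0,"ay":0,"az":0},{"x":0.03,"y":0,"z":0,"ax":0,"ay":0,"az":0}]' - 60
```

```text
t: 8.4
eef_pos: [0.604, -0.0445, 0.0601]
tool_rot: [-0.0, 0.695, 0.719, -0.0]
contact_force: [0.6, -3.4, 1.4]
gripper_width: 0.298
grasp_force: 60.1
t: 8.9
eef_pos: [0.603, -0.0146, 0.0601]
tool_rot: [0.0, 0.695, 0.719, -0.0]
contact_force: [1.2, -3.4, 1.1]
gripper_width: 0.297
grasp_force: 60.1
```

```bash
python3 -m jog '[{"x":0.005,"y":0,"z":0,"ax":0,"ay":0,"az":0},{"x":0.01,"y":0,"z":0,"ax":0,"ay":0,"az":0},{"x":0.015,"y":0,"z":0,"ax":0,"ay":0,"az":0},{"x":0.02,"y":0,"z":0,"ax":0,"ay":0,"az":0}]' - 60
```

```text
t: 9.3
eef_pos: [0.6024, 0.0052, 0.0601]
tool_rot: [0.0, 0.695, 0.719, -0.0]
contact_force: [1.9, -3.5, 1.7]
gripper_width: 0.295
grasp_force: 60.1
```

```bash
python3 -m jog '[{"x":0.005,"y":0.0003,"z":0,"ax":0,"ay":0,"az":0},{"x":0.01,"y":0.0003,"z":0,"ax":0,"ay":0,"az":0},{"x":0.014,"y":0.0003,"z":0,"ax":0,"ay":0,"az":0},{"x":0.018,"y":0.0003,"z":0,"ax":0,"ay":0,"az":0}]' - 60
```

```text
t: 9.7
eef_pos: [0.6021, 0.0232, 0.0601]
tool_rot: [0.0, 0.695, 0.719, -0.0]
contact_force: [1.1, -4.4, 1.3]
gripper_width: 0.297
grasp_force: 60.2
```

```bash
python3 -m jog '[{"x":0.002,"y":0,"z":0,"ax":0,"ay":0,"az":0},{"x":0.004,"y":0,"z":0,"ax":0,"ay":0,"az":0},{"x":0.006,"y":0,"z":0,"ax":0,"ay":0,"az":0},{"x":0.008,"y":0,"z":0,"ax":0,"ay":0,"az":0}]' - 60
python3 -m jog '[{"x":0.002,"y":0,"z":0,"ax":0,"ay":0,"az":0},{"x":0.004,"y":0,"z":0,"ax":0,"ay":0,"az":0},{"x":0.006,"y":0,"z":0,"ax":0,"ay":0,"az":0},{"x":0.008,"y":0,"z":0,"ax":0,"ay":0,"az":0}]' - 60
```

```text
t: 10.1
eef_pos: [0.6018, 0.0308, 0.0601]
tool_rot: [0.0, 0.695, 0.719, -0.0]
contact_force: [1.6, -3.1, 1.6]
gripper_width: 0.294
grasp_force: 60.1
t: 10.5
eef_pos: [0.6016, 0.0391, 0.0601]
tool_rot: [0.0, 0.695, 0.719, 0.0]
contact_force: [1.8, -4.1, 1.6]
gripper_width: 0.296
grasp_force: 60.1
```

```bash
python3 -m jog '[{"x":0.002,"y":0,"z":0,"ax":0,"ay":0,"az":0},{"x":0.004,"y":0,"z":0,"ax":0,"ay":0,"az":0},{"x":0.006,"y":0,"z":0,"ax":0,"ay":0,"az":0}]' - 60
python3 -m jog '[{"x":0.002,"y":0,"z":0,"ax":0,"ay":0,"az":0},{"x":0.004,"y":0,"z":0,"ax":0,"ay":0,"az":0},{"x":0.006,"y":0,"z":0,"ax":0,"ay":0,"az":0}]' - 60
```

```text
t: 10.8
eef_pos: [0.6013, 0.0451, 0.0601]
tool_rot: [-0.0, 0.695, 0.719, -0.0]
contact_force: [1.7, -4.4, 1.4]
gripper_width: 0.294
grasp_force: 60.1
t: 11.1
eef_pos: [0.6009, 0.0511, 0.0601]
tool_rot: [-0.0, 0.695, 0.719, -0.0]
contact_force: [0.4, -2.9, 1.8]
gripper_width: 0.296
grasp_force: 60.3
```

```bash
python3 -m jog '[{"x":0.002,"y":0,"z":0,"ax":0,"ay":0,"az":0},{"x":0.004,"y":0,"z":0,"ax":0,"ay":0,"az":0},{"x":0.006,"y":0,"z":0,"ax":0,"ay":0,"az":0}]' - 60
```

```text
t: 11.4
eef_pos: [0.6008, 0.0571, 0.0601]
tool_rot: [-0.0, 0.695, 0.719, -0.0]
contact_force: [-0.0, -3.8, 2.0]
gripper_width: 0.293
grasp_force: 60.3
```

```bash
python3 -m jog '[{"x":0.002,"y":0,"z":0,"ax":0,"ay":0,"az":0},{"x":0.004,"y":0,"z":0,"ax":0,"ay":0,"az":0}]' - 60
python3 -m jog '[{"x":0.002,"y":0,"z":0,"ax":0,"ay":0,"az":0},{"x":0.004,"y":0,"z":0,"ax":0,"ay":0,"az":0}]' - 60
```

```text
t: 11.6
eef_pos: [0.6007, 0.061, 0.0601]
tool_rot: [-0.0, 0.695, 0.719, -0.0]
contact_force: [0.2, -5.0, 2.6]
gripper_width: 0.294
grasp_force: 60.3
t: 11.8
eef_pos: [0.6006, 0.0651, 0.0601]
tool_rot: [-0.0, 0.695, 0.719, -0.0]
contact_force: [-0.5, -4.0, 2.3]
gripper_width: 0.294
grasp_force: 60.3
```

```bash
python3 -m jog '[{"x":0.002,"y":0,"z":0,"ax":0,"ay":0,"az":0},{"x":0.004,"y":0,"z":0,"ax":0,"ay":0,"az":0}]' - 60
```

```text
t: 12.0
eef_pos: [0.6005, 0.0683, 0.0601]
tool_rot: [0.0, 0.695, 0.719, -0.0]
contact_force: [0.4, -9.0, 4.5]
gripper_width: 0.29
grasp_force: 60.5
```

Roller contact felt at y≈0.066–0.067, so home should be at y≈0.094–0.095. Taking finer steps.

```bash
for i in 1; do python3 -m jog '[{"x":0.0015,"y":0,"z":0,"ax":0,"ay":0,"az":0},{"x":0.003,"y":0,"z":0,"ax":0,"ay":0,"az":0}]' - 60; done
python3 -m jog '[{"x":0.0015,"y":0,"z":0,"ax":0,"ay":0,"az":0},{"x":0.003,"y":0,"z":0,"ax":0,"ay":0,"az":0}]' - 60
```

```text
t: 12.2
eef_pos: [0.6004, 0.0687, 0.0602]
tool_rot: [0.001, 0.696, 0.718, -0.002]
contact_force: [-1.7, -13.5, 8.6]
gripper_width: 0.292
grasp_force: 60.8
t: 12.4
eef_pos: [0.6006, 0.0705, 0.0603]
tool_rot: [0.002, 0.696, 0.718, -0.002]
contact_force: [-0.1, -12.7, 6.7]
gripper_width: 0.295
grasp_force: 60.9
```

```bash
python3 -m jog '[{"x":0.0015,"y":0,"z":0,"ax":0,"ay":0,"az":0},{"x":0.003,"y":0,"z":0,"ax":0,"ay":0,"az":0}]' - 60
python3 -m jog '[{"x":0.0015,"y":0,"z":0,"ax":0,"ay":0,"az":0},{"x":0.003,"y":0,"z":0,"ax":0,"ay":0,"az":0}]' - 60
```

```text
t: 12.6
eef_pos: [0.6005, 0.0739, 0.0603]
tool_rot: [0.001, 0.696, 0.718, -0.002]
contact_force: [0.4, -11.6, 5.4]
gripper_width: 0.296
grasp_force: 60.7
t: 12.8
eef_pos: [0.6003, 0.078, 0.0602]
tool_rot: [0.001, 0.696, 0.718, -0.001]
contact_force: [-0.9, -8.2, 4.4]
gripper_width: 0.296
grasp_force: 60.6
```

```bash
python3 -m jog '[{"x":0.0015,"y":0,"z":-0.0002,"ax":0,"ay":0,"az":0},{"x":0.003,"y":0,"z":-0.0002,"ax":0,"ay":0,"az":0}]' - 60
python3 -m jog '[{"x":0.0015,"y":0,"z":0,"ax":0,"ay":0,"az":0},{"x":0.003,"y":0,"z":0,"ax":0,"ay":0,"az":0}]' - 60
```

```text
t: 13.0
eef_pos: [0.5998, 0.0831, 0.0601]
tool_rot: [0.0, 0.695, 0.719, -0.0]
contact_force: [-0.5, -5.0, 0.8]
gripper_width: 0.294
grasp_force: 60.1
t: 13.2
eef_pos: [0.5996, 0.0883, 0.06]
tool_rot: [-0.001, 0.695, 0.719, 0.0]
contact_force: [-0.2, -0.3, -2.1]
gripper_width: 0.296
grasp_force: 59.8
```

```bash
python3 -m jog '[{"x":0.001,"y":0,"z":0,"ax":0,"ay":0,"az":0},{"x":0.002,"y":0,"z":0,"ax":0,"ay":0,"az":0}]' - 60
python3 -m jog '[{"x":0.001,"y":0,"z":0,"ax":0,"ay":0,"az":0},{"x":0.002,"y":0,"z":0,"ax":0,"ay":0,"az":0}]' - 60
```

```text
t: 13.4
eef_pos: [0.5995, 0.091, 0.0601]
tool_rot: [-0.001, 0.694, 0.72, 0.001]
contact_force: [0.3, 3.1, -4.1]
gripper_width: 0.296
grasp_force: 59.5
t: 13.6
eef_pos: [0.5994, 0.0923, 0.0601]
tool_rot: [-0.001, 0.695, 0.719, 0.0]
contact_force: [-0.0, 3.9, -3.8]
gripper_width: 0.293
grasp_force: 59.4
```

Past the middle, and the catch is now drawing it in. Continuing in 1 mm steps to home.

```bash
python3 -m jog '[{"x":0.0005,"y":0,"z":0,"ax":0,"ay":0,"az":0},{"x":0.001,"y":0,"z":0,"ax":0,"ay":0,"az":0}]' - 60
python3 -m jog '[{"x":0.0005,"y":0,"z":0,"ax":0,"ay":0,"az":0},{"x":0.001,"y":0,"z":0,"ax":0,"ay":0,"az":0}]' - 60
```

```text
t: 13.8
eef_pos: [0.5994, 0.0927, 0.0601]
tool_rot: [-0.0, 0.695, 0.719, 0.0]
contact_force: [-1.1, 5.9, -4.6]
gripper_width: 0.294
grasp_force: 59.2
t: 14.0
eef_pos: [0.5995, 0.0936, 0.0601]
tool_rot: [-0.0, 0.695, 0.719, 0.0]
contact_force: [-0.6, 6.1, -6.2]
gripper_width: 0.297
grasp_force: 59.3
```

```bash
python3 -m jog '[{"x":0.0005,"y":0,"z":0,"ax":0,"ay":0,"az":0},{"x":0.001,"y":0,"z":0,"ax":0,"ay":0,"az":0}]' - 60
```

```text
t: 14.2
eef_pos: [0.5994, 0.0948, 0.0601]
tool_rot: [-0.0, 0.695, 0.719, 0.0]
contact_force: [-0.0, 6.0, -5.2]
gripper_width: 0.296
grasp_force: 59.2
```

```bash
python3 -m jog '[{"x":0.0005,"y":0,"z":0.0002,"ax":0,"ay":0,"az":0},{"x":0.001,"y":0,"z":0.0003,"ax":0,"ay":0,"az":0}]' - 60
python3 -m jog '[{"x":0.0005,"y":0,"z":0,"ax":0,"ay":0,"az":0},{"x":0.001,"y":0,"z":0,"ax":0,"ay":0,"az":0}]' - 60
```

```text
t: 14.4
eef_pos: [0.5995, 0.0955, 0.06]
tool_rot: [-0.0, 0.695, 0.719, 0.0]
contact_force: [-0.4, 3.6, -3.0]
gripper_width: 0.293
grasp_force: 59.7
t: 14.6
eef_pos: [0.5995, 0.0957, 0.0601]
tool_rot: [0.0, 0.695, 0.719, -0.0]
contact_force: [-1.6, 2.4, -2.1]
gripper_width: 0.298
grasp_force: 59.7
```

```bash
python3 -m jog '[{"x":0.0005,"y":0,"z":0,"ax":0,"ay":0,"az":0},{"x":0.001,"y":0,"z":0,"ax":0,"ay":0,"az":0}]' - 60
```

```text
t: 14.8
eef_pos: [0.5996, 0.0959, 0.0601]
tool_rot: [0.0, 0.695, 0.719, -0.0]
contact_force: [-0.6, 0.6, -0.7]
gripper_width: 0.294
grasp_force: 59.9
```

The pull has faded to zero and it has stopped advancing at y≈0.0958, about 29 mm after first contact, so it's home. I'll release, back straight up and check.

```bash
python3 -m jog '[{"x":0,"y":0,"z":0,"ax":0,"ay":0,"az":0},{"x":0,"y":0,"z":0,"ax":0,"ay":0,"az":0},{"x":0,"y":0,"z":0,"ax":0,"ay":0,"az":0},{"x":0,"y":0,"z":0,"ax":0,"ay":0,"az":0}]' 0.6 60
python3 -m jog '[{"x":0,"y":0,"z":-0.015,"ax":0,"ay":0,"az":0},{"x":0,"y":0,"z":-0.04,"ax":0,"ay":0,"az":0},{"x":0,"y":0,"z":-0.07,"ax":0,"ay":0,"az":0},{"x":0,"y":0,"z":-0.1,"ax":0,"ay":0,"az":0},{"x":-0.03,"y":0,"z":-0.13,"ax":0,"ay":0,"az":0},{"x":-0.07,"y":0,"z":-0.15,"ax":0,"ay":0,"az":0},{"x":-0.11,"y":0,"z":-0.15,"ax":0,"ay":0,"az":0},{"x":-0.14,"y":0,"z":-0.15,"ax":0,"ay":0,"az":0},{"x":-0.14,"y":0,"z":-0.15,"ax":0,"ay":0,"az":0},{"x":-0.14,"y":0,"z":-0.15,"ax":0,"ay":0,"az":0}]' - 60
python3 - <<'E'
from h import *
p,im=save('wrist','w7.png'); save('top','top7.png'); save('scene','s7.png')
w=cv2.imread('pics/w7.png'); s=cv2.imread('pics/s7.png')[150:320,180:400]
s=cv2.resize(s,None,fx=2,fy=2,interpolation=cv2.INTER_CUBIC)
t=cv2.resize(cv2.imread('pics/top7.png'),(320,240))
a=cv2.resize(w,(400,300)); out=np.zeros((600,800,3),np.uint8); out[:300,:400]=a; out[:240,430:750]=t; out[300-0:600,0:440]=s[20:320]
cv2.imwrite('pics/final.png',out)
E
```

```text
t: 15.2
eef_pos: [0.5999, 0.0965, 0.0602]
tool_rot: [0.0, 0.695, 0.719, 0.0]
contact_force: [0.0, -0.4, -0.4]
gripper_width: 0.597
grasp_force: 0.0
t: 16.2
eef_pos: [0.6044, -0.0436, 0.211]
tool_rot: [0.0, 0.696, 0.718, 0.0]
contact_force: [0.2, 0.8, 0.4]
gripper_width: 0.599
grasp_force: 0.0
```

View pics/final.png

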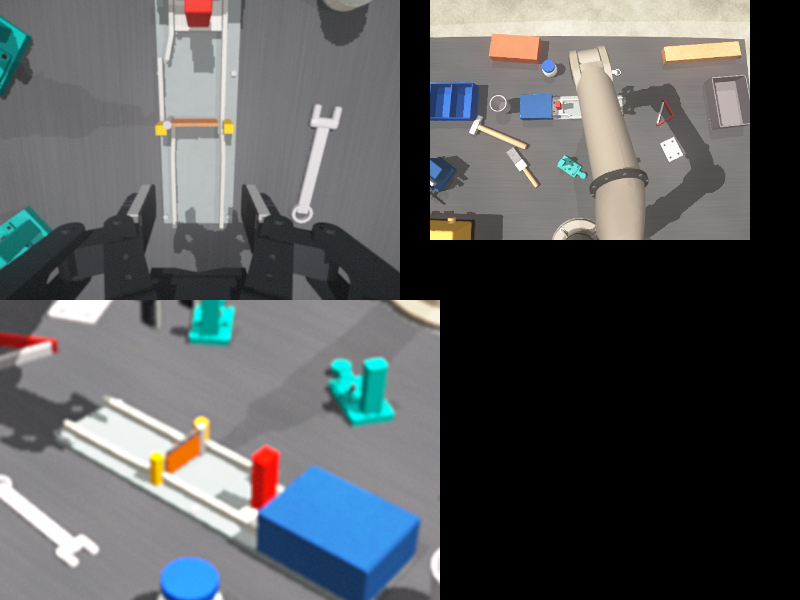

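The flap is shut at (195,123). The shuttle is home, with its handle at (265,478) just before the hood and its nose underneath. Nothing else has moved and the gripper is clear, so I'm handing in.

```bash
python3 -c "
from station import *
print(hand_in())"
```

```text
the job is handed in; nothing more can be done
None
```

The shuttle snapped home in the catch at about 13.5 N peak push; I let go and backed away with the flap shut and nothing else moved, and handed in at about 16 s (no verdict was shown).

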